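# Hook the tongued cover board into its rail and lay it flat

## Robot

A 7-joint arm with a two-finger parallel gripper is mounted at the origin on the work surface. World frame = base frame: x ahead of the robot, y to its left, z up, the work surface at z = 0. Lengths are in m, angles in rad, forces in N, time in s.
With the tool pointing down it reaches from about 0.425 to 0.925 m from the base axis. Payload 6.8 kg.
Tool frame: the origin (TCP) lies on the front face of the gripper's body, between the roots of the fingers; the fingertips stand 73 mm ahead of it and the grasp point (between the pads) lies 54 mm ahead of it (env.nose_length is the distance from the TCP to the fingertips, in m); z points along the fingers, y is the line along which they close (so a half turn about z gives the same grasp; the last joint's range is limited). The gripper opens to 85 mm and grips with 20 to 120 N. Pads are 22 mm wide; open, the fingers measure 114 mm over their backs; the gripper's body (76 mm by 85 mm) begins 54 mm behind the grasp point. The pads swing forward as they close: fully open they stand 13 mm farther back than shut.
Start: joints at [1.16, 0.477, 0.022, 1.555, -0.011, 1.109, -0.083], TCP at [0.201, -0.644, 0.304] pointing down, gripper open.
Joint ranges: [-2.96, 2.96], [-0.34, 2.1], [-1.41, 1.46], [0.24, 2.44], [-1.37, 4.51], [0.17, 1.92], [-2.96, 2.96]. Speed limits (rad/s): [2.39, 2.39, 3.14, 3.14, 3.14, 3.14, 3.14].

## Interface

Orientations are given as a unit quaternion [w, x, y, z].
In Python, from cell import env, kin, camera, calibration, job gives the robot as it stands. The module is installed in compiled form; this text tells all that it offers. Calls block until the motion is done:
- env.reach(position, orientation): joint-space move of the TCP to a pose.
- env.movel(position, velocity=0.15, rot=None, stop_force=None): straight line of the TCP; rot=None keeps the orientation; velocity is the mean speed in m/s. With stop_force (N) it stops when the force on the tool has changed by that much, and returns True; else False.
- env.goto_joints(angles): joint-space move.
- env.grip(opening, f_grip=None): finger opening in m; f_grip is the grip in N (None keeps the last); returns when the fingers have stopped.
- env.dwell(seconds).
- kin.inverse_kinematics(position, orientation): joint angles nearest the present ones, or None.
- env.get_state(): the state.
- camera(name): name is "scene" or "top"; returns (picture, depth): 480x640x3 uint8, blue, green, red; 480x640 float32, m along the optical axis (not along the pixel's ray), 0 where there is no reading.
- calibration(name): a dict with "fx", "fy", "cx", "cy" (pixels), "rvec" (rotation vector, rad) and "tvec" (3), from world to camera coordinates, as OpenCV has them. Camera axes: x right, y down, z forward; pixel columns grow to the right and rows downward; lengths in m; the calibration is good to about 2 mm. A picture is of the moment at which its call begins. calibration takes no time and is no camera call.
A pose or a line that the arm cannot do raises env.PlanningError and nothing moves.
- job.job_done(): hands the job in; it is judged then, once.
The state is a dict: "time": time; "qpos": joint angles; "joint_velocities": joint speeds; "joint_torque": joint torques, N m; "tcp_pos": TCP position; "orientation": TCP orientation; "force": force on the tool from outside, world axes, zero at the start; "torque": the same for the moment, N m; "opening": finger opening in m; "gripper_force": force on a finger pad.
Only numpy, scipy, OpenCV 4.12 (cv2) and the standard library are available. Lean on these libraries where they do the work, as an engineer would, in place of code of your own. Each camera call takes 0.05 s, during which the arm holds its last target. There are 200 camera calls.

## Task

Close the open bay of the low wooden deck on the quartz ledge with the loose wooden cover board: pick the board up by its grip bar, bring it in sloping with its tongue edge low, slide its tongue under the lip of the aluminium rail, and lower it where the rail's ridge drops into the slot underneath, so that it locks down flat, centred along the rail. Use light pressure only, do not slam or force it, then let go; leave everything else on the ledge where it is.

Things in the scene. Friction and masses are not known exactly. Their poses are not given: they have to be found in the camera images.
- board: loose light-wood cover board, 0.24 to 0.39 kg. Panel 107 (x, -52 to 55 mm) by 150 (y) by 14 mm thick; origin on its underside below the bar, z up. Tongue along the -x edge. The underside has a slot along y, x -39.5 to -30 mm, 6 mm deep, that takes the rail's ridge. Starts flat on the quartz (top at world z = 20 mm), bar up, tongue roughly towards the robot; must never press on the deck or rail with over 30 N (contacts added).
- bar (a point): top centre of the solid grip bar on the middle of the board: 14 (x) by 80 (y) by 34 mm tall, standing on the panel; this point is at board x = 0, y = 0, z = 48 mm. Pinch it across its 14 mm.
- tongue (a point): axis of the tongue's rounded end (radius 2.5 mm), mid-length: board x = -65.5, y = 0, z = 2.5 mm; axes as the board's. The tongue is 5 mm thick (board z 0 to 5), sticks out 16 mm to x = -68 mm, and is 150 mm long.
- bed: fixed wooden deck with an open bay, 170 mm wide (y), standing on the quartz (z = 20 mm); origin at its underside, mid-width; +x points from the groove across the bay, roughly away from the robot. Edge strips at x -47 to -22 and 138 to 150 mm are 22 mm high. The locked board lies level with its underside at deck z = 8 mm, its y centred on the deck's.
- groove (a point): middle of the groove's bottom if s = 0 (deck x -5, z 8 mm). The aluminium rail, 160 mm long, is screwed through slots: it is shifted by s, within 8 mm either way along x, not measured, new each time; it does not give. Groove bottom at x = s-5, lip over x = s-5 to s+7, underside z 17, top 21 mm; flat floor z 8 out to x = s+38 mm. Locked, the tongue axis is at x = s+1 to s+3.5 mm.
- ridge (a point): top middle of the rail's locking ridge if s = 0 (deck x 33, z 13 mm): 5 mm high on the rail's floor, x = s+30 to s+36 mm. It blocks a flat board; the lip blocks one from above: come in with the free edge 14 to 18 degrees up, feel the groove bottom with the tongue's end (it finds s), draw back some 5 mm, lower about the tongue. Over 1.5 mm off, the board rides up on the ridge.
- batten (a point): middle of the top of the wooden batten (deck x 95 to 125 mm, z = 8 mm) that carries the board's free edge
- toggle: black toggle switch plate on a small wooden block, 60 by 90 mm, 55 mm high with its lever; a bystander, leave alone; origin at its underside
- dish: white ceramic ring dish, 64 mm across, 20 mm high; a bystander, leave alone; origin at its underside
- clip: red plastic hanger clip, 60 by 16 mm, 15 mm high; a bystander, leave alone; origin at its underside
- scoop: aluminium scoop, about 150 mm long, 35 mm high; a bystander, leave alone; origin at its underside
- podtub: clear closed pod tub, 106 by 86 mm, 87 mm high; a bystander, leave alone; origin at its underside
- jar: glass jar, 60 mm across, 90 mm high; a bystander, leave alone; origin at its underside
Not all that is in view belongs to the job. There is more than one size of the board; the job needs the larger.

How it is judged:
On the way:
1. the tongue is in the mouth of the groove while the board slopes (angle between board's own z axis and vertical above 0.12 rad and x of tongue in the frame of bed between -0.012 and 0.014 m and z of tongue in the frame of bed between 0.007 and 0.016 m and y of tongue in the frame of bed between -0.02 and 0.02 m), for 0.1 s.
At the end, for the whole second after the job is handed in: The board lies locked in the bay: level within 0.03 rad, its underside no more than 1.7 mm above the height (8 mm) at which it rests flat, tongue under the lip and ridge in its slot, centred along the rail within 15 mm, square within 0.05 rad, released and at rest (angle between board's own z axis and vertical below 0.03 rad and z of board in the frame of bed between 0.0055 and 0.0097 m and x of tongue in the frame of bed between -0.01 and 0.014 m and y of tongue in the frame of bed between -0.015 and 0.015 m and angle between the x axis of board and the x axis of bed, either way round below 0.05 rad and linear speed of board below 0.01 m/s); the robot touches nothing.
It fails at once if the board is pressed on the deck or rail with more than 30 N in all (contact force between board and bed above 30 N).
It fails at once if the board is let fall or slammed down in the bay (turns faster than 4 rad/s there) (angular speed of board above 4 rad/s and distance between tongue and bed below 0.03 m).
It fails at once if something else on the ledge is moved by more than 20 mm (distance of any of toggle, dish, clip, scoop, podtub, jar from where it was at the start of the episode above 0.02 m).
It also fails if it takes over 64 s, if anything falls off the work surface, if the arm or the gripper's body presses on something with over 40 N, if the wrist force passes 120 N, or if a joint passes its speed limit or range.

## Working session

There is one attempt and no reset: what is moved stays moved. The work goes in short steps, each a Python script; the robot and the scene stay as the last script left them, time stands still between calls to the robot, and variables do not carry over. Pictures are saved under pics/ and viewed, at most 10 in all, crops included, and the job is handed in when it is done.

```bash
mkdir -p pics; ls
cat > h.py <<'E'
import numpy as np, cv2
from cell import env, kin, camera, calibration, job
def cal(n):
    c=calibration(n); R=cv2.Rodrigues(np.array(c["rvec"],float))[0]; t=np.array(c["tvec"],float).ravel()
    return c,R,t
def px2w(n,u,v,z):
    c,R,t=cal(n); d=R.T@np.array([(u-c["cx"])/c["fx"],(v-c["cy"])/c["fy"],1.]); o=-R.T@t
    return o+d*(z-o[2])/d[2]
def dep2w(n,D):
    c,R,t=cal(n); v,u=np.mgrid[:D.shape[0],:D.shape[1]]
    P=np.dstack([(u-c["cx"])/c["fx"]*D,(v-c["cy"])/c["fy"]*D,D])
    return (P-t)@R
def w2px(n,p):
    c,R,t=cal(n); q=R@np.array(p)+t
    return c["fx"]*q[0]/q[2]+c["cx"],c["fy"]*q[1]/q[2]+c["cy"]
E
python3 - <<'E'
from h import *
for n in("top","scene"):
    i,d=camera(n); cv2.imwrite(f"pics/{n}0.png",i); np.save(f"{n}0.npy",d)
    c,R,t=cal(n); print(n,c["fx"],-R.T@t,R[2])
E
```

```text
pics
top 448.871240145721 [0.33013092 0.00832816 1.04913346] [ 0.16612701  0.00414383 -0.98609566]
scene 594.5625533418822 [1.26894589 0.55698823 1.18862357] [-0.53642512 -0.36501897 -0.76092657]
```

View pics/top0.png

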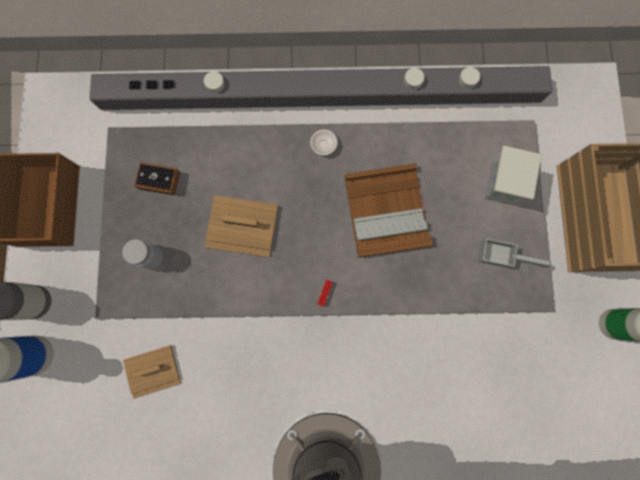

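View pics/scene0.png

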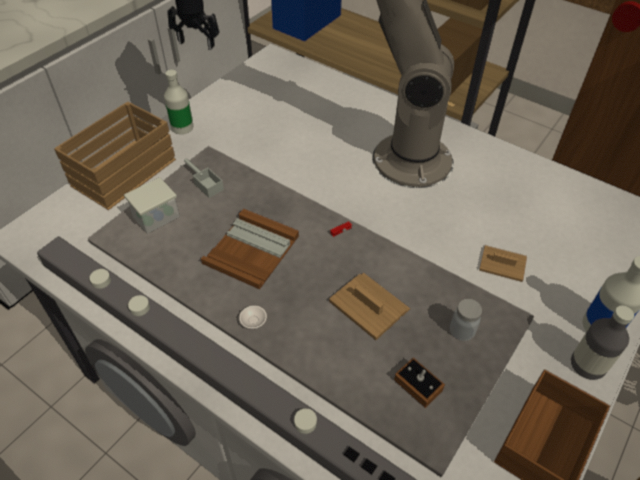

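Candidates for the board are the large light-wood board on the quartz, top view (243,226), and the small one on the counter at (152,371). The crates and the dark deck at (390,210) are not boards. I choose the large one and check it in a close crop next to the deck.

Run:
```python
from h import *
i=cv2.imread("pics/top0.png"); s=cv2.imread("pics/scene0.png")
f=lambda a,r:cv2.resize(a[r[0]:r[1],r[2]:r[3]],(400,300),interpolation=cv2.INTER_CUBIC)
# 100x75 -> 4x ; 120x90
o=np.vstack([np.hstack([f(i,(187,262,195,295)),f(i,(155,260,320,460))]),np.hstack([f(s,(265,340,320,420)),f(s,(200,290,195,315))])])
cv2.imwrite("pics/crop.png",o)
hsv=cv2.cvtColor(i,cv2.COLOR_BGR2HSV)
for n,p in dict(boardtop=(260,240),bar=(240,221),deckfloor=(385,210),strip=(390,171),strip2=(395,245),rail=(390,225),quartz=(300,200)).items(): print(n,hsv[p[1],p[0]])
for n in("top","scene"):
    W=dep2w(n,np.load(n+"0.npy")); 
    for p in [(260,240),(240,221),(385,190),(390,225),(300,200)] if n=="top" else [(350,285),(375,300),(367,297),(260,235),(245,260)]: print(n,p,W[p[1],p[0]].round(4))
```

```text
boardtop [ 16 119 146]
bar [ 16 118 154]
deckfloor [ 13 140 109]
strip [ 13 138 105]
strip2 [ 14 153 117]
rail [ 30  16 161]
quartz [ 17  21 110]
top (260, 240) [0.5011 0.1428 0.0362]
top (240, 221) [0.5394 0.1834 0.0687]
top (385, 190) [ 0.6175 -0.1495  0.0257]
top (390, 225) [ 0.5325 -0.157   0.0302]
top (300, 200) [0.5976 0.051  0.022 ]
scene (350, 285) [0.5224 0.1237 0.0352]
scene (375, 300) [0.5471 0.2074 0.0706]
scene (367, 297) [0.5476 0.1862 0.0654]
scene (260, 235) [ 0.5225 -0.157   0.0303]
scene (245, 260) [ 0.6056 -0.1379  0.0239]
```

View pics/crop.png

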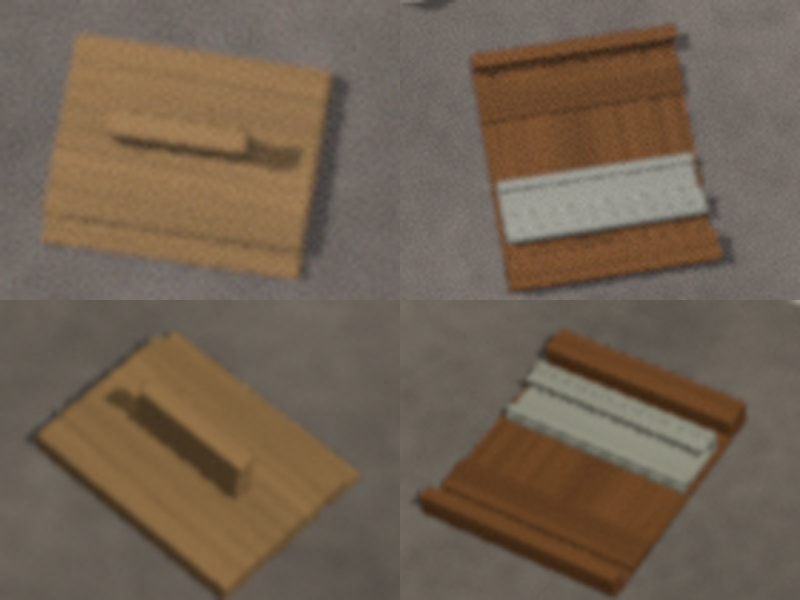

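The crop confirms it: the larger board is bar-up with its tongue strip on the robot side. The deck's rail is also on the robot side, at about top (390,225). Next I measure both.

```bash
cat > meas.py <<'E'
from h import *
def contour(n,img,lo,hi,box,z):
    m=cv2.inRange(cv2.cvtColor(img,cv2.COLOR_BGR2HSV),lo,hi); k=np.zeros_like(m); x0,x1,y0,y1=box; k[y0:y1,x0:x1]=m[y0:y1,x0:x1]
    k=cv2.morphologyEx(k,cv2.MORPH_CLOSE,np.ones((3,3)))
    k=cv2.morphologyEx(k,cv2.MORPH_OPEN,np.ones((3,3)))
    c=max(cv2.findContours(k,cv2.RETR_EXTERNAL,cv2.CHAIN_APPROX_NONE)[0],key=cv2.contourArea)[:,0]
    return np.array([px2w(n,u,v,z)[:2] for u,v in c],np.float32)
def rect(c):
    (x,y),(w,h),a=cv2.minAreaRect(c); b=cv2.boxPoints(((x,y),(w,h),a))
    a=(a+45)%90-45
    return np.round([x,y,a],4), np.round((w,h),4), b.round(4).tolist()
E
python3 - <<'E'
from meas import *
bx={"top":((195,290,185,265),(335,445,155,265)),"scene":((320,415,265,345),(195,305,203,292))}
for n in bx:
    i=cv2.imread(f"pics/{n}0.png"); W=dep2w(n,np.load(n+"0.npy")); b,d=bx[n]
    print(n,"board",rect(contour(n,i,(8,85,80),(22,255,255),b,.034)))
    S=W[b[2]:b[3],b[0]:b[1]].reshape(-1,3); p=S[(S[:,2]>.058)]; print(" bar",len(p),p.mean(0),rect(p[:,:2].astype(np.float32))[:2])
    print(" deckwood",rect(contour(n,i,(7,85,30),(22,255,255),d,.042)))
    for z in(.028,.041): print(" rail",z,rect(contour(n,i,(0,0,120),(180,40,255),d,z)))
E
```

```text
top board (array([ 0.5362,  0.1871, -9.2619]), array([0.1519, 0.1238]), [[0.4629000127315521, 0.12210000306367874], [0.585099995136261, 0.10220000147819519], [0.6096000075340271, 0.25209999084472656], [0.48739999532699585, 0.2721000015735626]])
 bar 277 [0.51717934 0.16609641 0.18131788] (array([  0.4577,   0.1008, -44.2616]), array([0.3106, 0.0537]))
 deckwood (array([ 0.6126, -0.1438,  7.7864]), array([0.1075, 0.1706]), [[0.5478000044822693, -0.06650000065565109], [0.570900022983551, -0.23549999296665192], [0.6773999929428101, -0.22100000083446503], [0.6542999744415283, -0.052000001072883606]])
 rail 0.028 (array([ 0.5365, -0.158 ,  7.9498]), array([0.0489, 0.164 ]), [[0.5009999871253967, -0.08020000159740448], [0.5236999988555908, -0.2425999939441681], [0.5720000267028809, -0.23589999973773956], [0.5493999719619751, -0.07339999824762344]])
 rail 0.041 (array([ 0.5339, -0.1559,  7.9497]), array([0.0482, 0.162 ]), [[0.49880000948905945, -0.07900000363588333], [0.5212000012397766, -0.2393999993801117], [0.5690000057220459, -0.23280000686645508], [0.5465999841690063, -0.07240000367164
[... 413 characters left out ...]
y([0.11  , 0.1793]), [[0.5551999807357788, -0.05660000070929527], [0.5795999765396118, -0.23420000076293945], [0.6886000037193298, -0.219200000166893], [0.6642000079154968, -0.041600000113248825]])
 rail 0.028 (array([ 0.5278, -0.1599,  7.7914]), array([0.0543, 0.1668]), [[0.4896000027656555, -0.08089999854564667], [0.5121999979019165, -0.24619999527931213], [0.5659000277519226, -0.23880000412464142], [0.5432999730110168, -0.07360000163316727]])
 rail 0.041 (array([ 0.5361, -0.1518,  7.7914]), array([0.0537, 0.1649]), [[0.4982999861240387, -0.0737999975681305], [0.5206999778747559, -0.23720000684261322], [0.5738000273704529, -0.22990000247955322], [0.5515000224113464, -0.06650000065565109]])
```

```bash
cat >> h.py <<'E'
from scipy.spatial.transform import Rotation as Rn
def Rtool(yaw,tilt=0.,sgn=1):
    """board pose rotation (yaw, free +x edge up by tilt) -> (board R, tool quaternion wxyz); tool y=sgn*board x, tool z=-board z"""
    B=(Rn.from_euler('z',yaw)*Rn.from_euler('y',-tilt)).as_matrix()
    y=sgn*B[:,0]; z=-B[:,2]; T=np.column_stack([np.cross(y,z),y,z])
    return B,Rn.from_matrix(T).as_quat()[[3,0,1,2]]
E
python3 - <<'E'
from meas import *
bars=[]
for n in("top","scene"):
    W=dep2w(n,np.load(n+"0.npy")); p=W[(W[...,2]>.060)&(W[...,2]<.08)&(abs(W[...,0]-.543)<.06)&(abs(W[...,1]-.187)<.06)]
    print(n,len(p),p.mean(0).round(4),np.median(p,0).round(4),rect(p[:,:2].astype(np.float32))[:2])
i=cv2.imread("pics/scene0.png"); c=contour("scene",i,(7,85,30),(22,255,255),(195,305,203,292),.02); print(rect(c))
i=cv2.imread("pics/top0.png"); print(rect(contour("top",i,(7,85,30),(22,255,255),(335,445,235,265),.042)))
by=np.radians(-9.4); dy=np.radians(7.8)
for s in(1,-1):
    for nm,pos,y,t in(("pick",(.543,.187,.11),by,0),("hover",(.543,.187,.3),by,0),("tilt",(.56,-.15,.2),dy,.27),("flat",(.58,-.148,.13),dy,0)):
        q=kin.inverse_kinematics(np.array(pos),Rtool(y,t,s)[1]); print(s,nm,None if q is None else np.round(q,2))
E
```

```text
top 240 [0.5418 0.1869 0.0682] [0.5416 0.186  0.0684] (array([ 0.5426,  0.1872, -9.4147]), array([0.0803, 0.0148]))
scene 220 [0.5442 0.1888 0.0671] [0.5444 0.1886 0.0674] (array([ 0.5431,  0.1873, -9.5716]), array([0.0793, 0.0173]))
(array([ 0.6095, -0.1512,  7.8262]), array([0.1121, 0.1827]), [[0.5414999723434448, -0.06840000301599503], [0.5663999915122986, -0.24940000474452972], [0.6775000095367432, -0.23409999907016754], [0.6525999903678894, -0.05310000106692314]])
(array([ 0.4873, -0.1623,  6.6854]), array([0.0387, 0.1718]), [[0.45809999108314514, -0.07919999957084656], [0.4781000018119812, -0.2498999983072281], [0.5164999961853027, -0.24539999663829803], [0.4964999854564667, -0.0746999979019165]])
1 pick [ 0.17  0.72 -0.83  1.9   0.71  0.84 -1.19]
1 hover [ 0.33  0.51 -1.03  1.76  0.47  1.15 -1.01]
1 tilt [ 0.62  0.42 -0.52  2.    0.25  0.52  0.1 ]
1 flat [ 0.52  0.62 -0.51  1.85  0.41  0.78 -0.06]
-1 pick [ 0.38  0.94 -1.19  1.89  1.01  1.09  1.74]
-1 hover [ 0.41  0.58 -1.18  1.75  0.58  1.21  2.04]
-1 tilt [ 0.12  0.37  0.08  2.04 -0.25  0.5  -2.6 ]
-1 flat [ 0.02  0.57  0.17  1.88 -0.14  0.7  -2.74]
```

Run:
```python
from h import *
by=np.radians(-9.45); q=Rtool(by)[1]
env.grip(.05)
env.reach(np.array([.543,.1873,.22]),q); 
env.movel(np.array([.543,.1873,.111]),velocity=.08,stop_force=8)
s=env.get_state(); print(s["time"],s["tcp_pos"],s["force"])
env.grip(0.0,100); s=env.get_state(); print(s["time"],s["opening"],s["gripper_force"])
print(env.movel(np.array([.543,.1873,.24]),velocity=.1))
s=env.get_state(); print(s["time"],s["opening"],s["force"],s["torque"],s["tcp_pos"])
```

```text
5.2083 [0.5432991  0.18745706 0.11151704] [ 0.34383955 -0.51102612 -0.06831263]
5.6333 0.012695691304097532 97.89272904396057
False
7.075 0.012202936823156539 [-0.18363056  0.04734625 -3.41323384] [-0.01203419 -0.00419253  0.00149137] [0.54269909 0.18706797 0.2392763 ]
```

```bash
cat >> h.py <<'E'
DY=np.radians(7.8); D0=np.array([.5165,-.158,.020]); RD=Rn.from_euler('z',DY).as_matrix()
def tcp_for(x,y,z,tilt):  # tongue axis in deck frame (m) -> TCP pose
    B,q=Rtool(DY,tilt); return D0+RD@np.array([x,y,z])+B@np.array([.0655,0,.089]),q
def tongue():  # tongue in deck frame, tilt (rad)
    s=env.get_state(); w=np.array(s["orientation"]); T=Rn.from_quat(w[[1,2,3,0]]).as_matrix()
    bx,bz=T[:,1],-T[:,2]; t=RD.T@(np.array(s["tcp_pos"])-.0655*bx-.089*bz-D0)
    return (t*1000).round(2),np.degrees(np.arcsin(bx[2])).round(2),np.array(s["force"]).round(2),round(s["time"],2)
E
python3 - <<'E'
from h import *
env.reach(*tcp_for(.022,0,.05,np.radians(15)))
print(tongue())
for n in("top","scene"):
    i,d=camera(n); cv2.imwrite(f"pics/{n}1.png",i)
    if n=="top": a=i[140:290,300:460]
    else: b=i[150:300,180:340]
cv2.imwrite("pics/hov.png",np.hstack([cv2.resize(a,(400,375)),cv2.resize(b,(400,375))]))
E
```

```text
(array([22.88,  1.73, 50.52]), np.float64(15.06), array([ 0.32,  1.62, -3.  ]), 8.38)
```

View pics/hov.png

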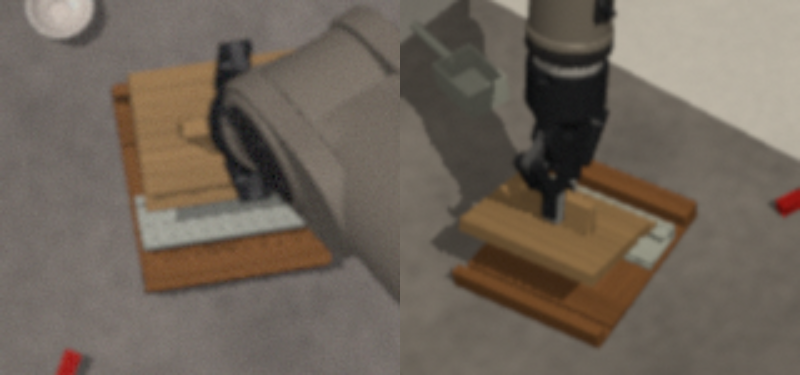

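The board is held sloping above the bay. In the top crop its tongue edge at (145-240,200) runs parallel to the rail. Next I descend until I feel the floor.

Run:
```python
from h import *
t=np.radians(15)
p,q=tcp_for(.022,0,.016,t); print(env.movel(p,velocity=.05,rot=q,stop_force=4)); env.dwell(.3); print(tongue())
p,q=tcp_for(.022,0,.005,t); print(env.movel(p,velocity=.01,rot=q,stop_force=2.5)); print(tongue()); env.dwell(.2); print(tongue())
```

```text
False
(array([22.12, -0.09, 16.23]), np.float64(15.02), array([-0.05, -0.85, -3.45]), 9.61)
True
(array([22.17, -0.03, 11.33]), np.float64(15.01), array([0.82, 0.48, 5.2 ]), 10.21)
(array([ 2.219e+01, -2.000e-02,  1.134e+01]), np.float64(15.02), array([ 0.86, -0.76,  5.04]), 10.41)
```

Run:
```python
from h import *
t=np.radians(15)
p,q=tcp_for(.022,0,.0120,t); env.movel(p,velocity=.01,rot=q); env.dwell(.2); print(tongue())
p,q=tcp_for(-.016,0,.0120,t); print(env.movel(p,velocity=.012,rot=q,stop_force=3.5)); print(tongue()); env.dwell(.2); print(tongue())
```

```text
(array([21.61,  0.04, 11.66]), np.float64(14.96), array([-0.1 ,  0.01, -3.07]), 10.97)
True
(array([ 3.99,  0.07, 11.83]), np.float64(15.09), array([ 3.18, -0.23, -0.55]), 12.62)
(array([ 3.96,  0.11, 11.55]), np.float64(15.06), array([ 4.17, -0.72, -0.06]), 12.82)
```

Run:
```python
from h import *
t=np.radians(15)
p,q=tcp_for(.007,0,.0122,t); env.movel(p,velocity=.01,rot=q); env.dwell(.2); print(tongue())
p,q=tcp_for(-.010,0,.0122,t); print(env.movel(p,velocity=.01,rot=q,stop_force=5)); env.dwell(.2); print(tongue())
i,d=camera("scene"); cv2.imwrite("pics/s2.png",cv2.resize(i[170:290,190:320],(780,720))[:600])
```

```text
(array([6.750e+00, 1.000e-02, 1.207e+01]), np.float64(14.98), array([-0.23,  0.76, -2.68]), 13.63)
True
(array([ 3.99,  0.15, 11.55]), np.float64(15.04), array([ 4.24,  1.02, -1.04]), 14.48)
```

View pics/s2.png

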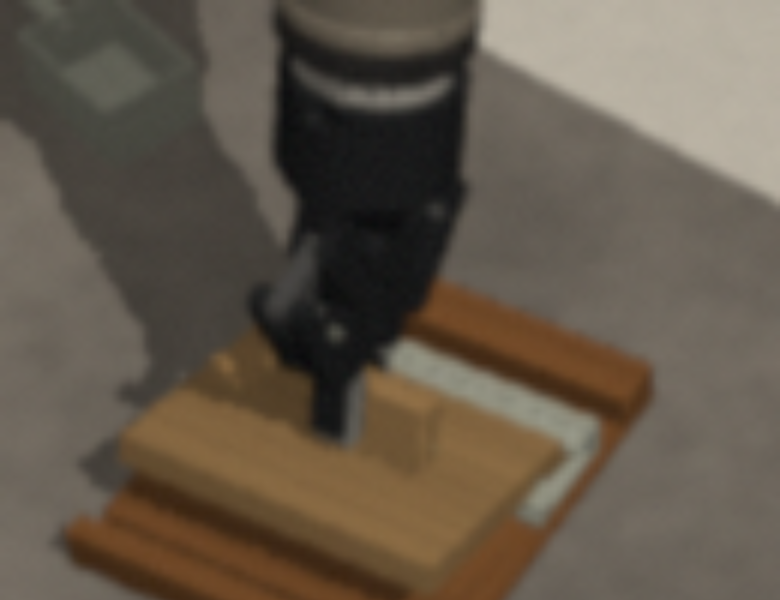

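The tongue is under the lip, with the lip visible just behind the panel edge at (500,390), and the groove bottom is felt repeatably at x≈4.0 mm. I draw back 4.8 mm and lower about the tongue.

Run:
```python
from h import *
p,q=tcp_for(.0088,0,.0119,np.radians(15)); env.movel(p,velocity=.01,rot=q); env.dwell(.2); print(tongue())
for a in np.arange(13.5,-.1,-1.5):
    p,q=tcp_for(.0088,0,.0119 if a>3 else .0117,np.radians(a)); r=env.movel(p,velocity=.015,rot=q,stop_force=5)
    print(a,r,*tongue())
    if r: break
```

```text
(array([ 8.670e+00, -1.000e-02,  1.186e+01]), np.float64(14.99), array([ 0.18, -0.28, -2.81]), 15.46)
13.5 False [ 9.14  0.15 11.92] 13.53 [-0.43  0.59 -3.03] 15.8
12.0 False [ 9.03  0.12 11.88] 12.03 [-0.19 -0.08 -3.19] 16.14
10.5 False [ 9.05  0.11 11.9 ] 10.53 [-0.5   0.29 -2.74] 16.48
9.0 False [ 9.07  0.11 11.89] 9.03 [-0.31  0.46 -3.41] 16.82
7.5 False [ 9.05  0.14 11.87] 7.52 [-0.56  0.1  -2.43] 17.17
6.0 False [ 9.05  0.13 11.87] 6.02 [-0.13  0.46 -2.03] 17.51
4.5 False [ 9.06  0.1  11.89] 4.53 [-0.53 -0.21 -2.96] 17.85
3.0 False [ 9.09  0.13 11.65] 3.01 [-0.61 -0.27 -2.67] 18.2
1.5 False [ 9.05  0.14 11.64] 1.51 [ 0.13  1.2  -2.38] 18.54
0.0 False [ 9.07  0.15 11.63] 0.02 [-0.95  0.53 -2.23] 18.88
```

Run:
```python
from h import *
p,q=tcp_for(.0088,0,.0085,0); print(env.movel(p,velocity=.006,rot=q,stop_force=5)); env.dwell(.2); print(tongue())
i,d=camera("scene"); cv2.imwrite("pics/s3.png",cv2.resize(i[170:290,190:320],(780,720))[:600])
```

```text
True
(array([ 8.74, -0.08, 10.52]), np.float64(-0.0), array([-0.05, -0.57,  6.6 ]), 19.43)
```

View pics/s3.png

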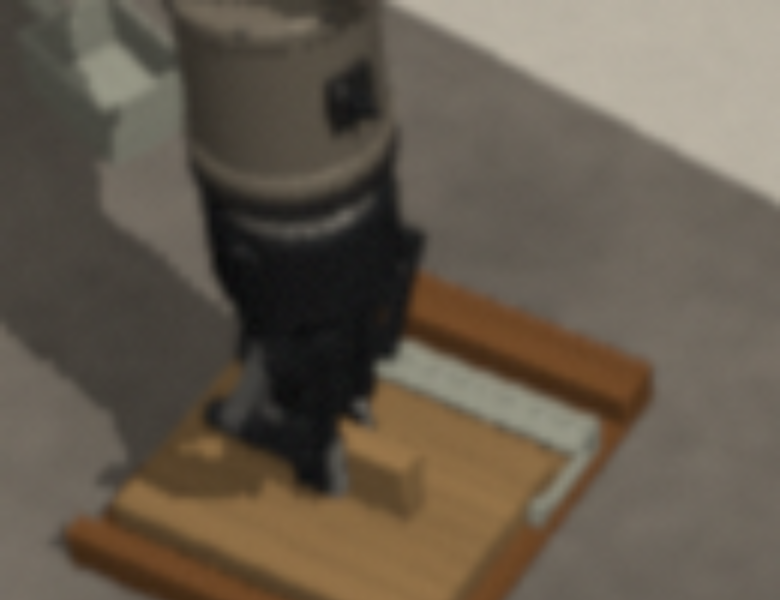

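The board contacts at the nominal resting height (10.5 mm) and looks flat in the bay, so I release and retreat.

Run:
```python
from h import *
env.grip(.04); env.dwell(.2); p=np.array(env.get_state()["tcp_pos"]); env.movel(p+[0,0,.13],velocity=.08)
env.reach(p+[-.08,-.3,.17],Rtool(DY)[1]); env.dwell(.3); print(env.get_state()["time"])
for n,e in(("top",(140,290,300,460)),("scene",(170,320,180,340))):
    i,d=camera(n); W=dep2w(n,d); L=((W-D0)@RD); m=(L[...,2]>.015)&(L[...,2]<.03)&(abs(L[...,1])<.06)
    P=L[m&(L[...,0]>.03)&(L[...,0]<.125)&(abs(L[...,0]-.075)>.015)]; A=np.c_[P[:,:2],np.ones(len(P))]; print(n,len(P),np.linalg.lstsq(A,P[:,2],rcond=None)[0].round(4),np.median(P[:,2]))
    globals()[n]=cv2.resize(i[e[0]:e[1],e[2]:e[3]],(400,375))
cv2.imwrite("pics/end.png",np.hstack([top,scene]))
```

```text
23.3333
top 1410 [ 0.0003 -0.0009  0.023 ] 0.02300888993591255
scene 774 [-0.0025 -0.0029  0.0225] 0.022301394950856143
```

View pics/end.png

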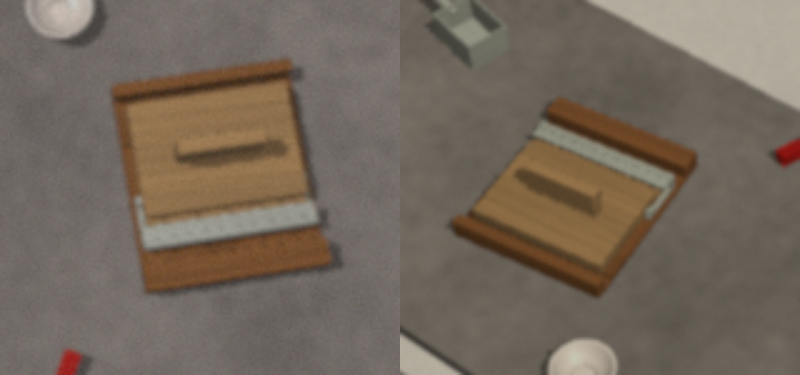

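The board lies level, with slope below 0.003 and its top at 22–23 mm. It is centred: in the top crop both board and rail have their middle at x≈228. I hand it in.

```bash
python3 -c "
from h import *
print(job.job_done())"
```

```text
the job is handed in; nothing more can be done
None
```

The larger cover board lies flat and centred in the bay with its tongue under the rail's lip; I let go, moved the arm clear and handed the job in after about 23 s of robot time (no verdict came back).

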